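# Slide the sugar pot to its ring on the teak shelf

## Robot

A 7-joint arm with a two-finger parallel gripper is mounted at the origin on the work surface. World frame = base frame: x ahead of the robot, y to its left, z up, the work surface at z = 0. Lengths are in m, angles in degrees, forces in N, time in s.
With the tool pointing down it reaches from about 0.375 to 0.925 m from the base axis. Payload 3.1 kg.
Tool frame: the origin (TCP) lies at the centre of the arm's flange, where the gripper is bolted on; the fingertips stand 173 mm ahead of it and the grasp point (between the pads) lies 155 mm ahead of it (hold_point_z is the distance from the TCP to the grasp point, in m); z points along the fingers, y is the line along which they close (so a half turn about z gives the same grasp; the last joint's range is limited). The gripper opens to 85 mm and grips with 20 to 120 N. Pads are 22 mm wide; open, the fingers measure 114 mm over their backs; the gripper's body (76 mm by 85 mm) begins 54 mm behind the grasp point. The pads swing forward as they close: fully open they stand 13 mm farther back than shut.
Start: joints at [66.131, 21.939, 2.515, 91.553, -1.026, 66.532, -2.859], TCP at [0.204, -0.617, 0.405] pointing down, gripper open.
Joint ranges: [-149.38, 149.38], [-23.57, 123.04], [-84.95, 90], [0, 143.3], [-89.99, 269.99], [3.08, 112.72], [-163.45, 163.45]. Speed limits (degrees/s): [159.86, 159.86, 180, 180, 180, 180, 180].

## Interface

Orientations are given as a 3x3 rotation matrix whose columns are the frame's x, y, z axes.
In Python, from rig import sense, get_image, camera_info, hand_in, recognise, hold_point_z gives the robot as it stands. The module is installed in compiled form; this text tells all that it offers.
- The arm moves only by the tool arm_command, never from a script. Its argument "commands" is one flat list of numbers, 7 for each row, row after row: the closure, from 0 (fully open) to 1 (shut), then the shift along the tool's x, y, z in m, then the turn, a rotation vector about the tool's x, y, z in degrees. In form: [jaw, tx, ty, tz, wx, wy, wz, jaw, tx, ty, tz, wx, wy, wz, ...]. A call has 1 to 8 rows; each row is the pose to reach, as a shift and turn from the pose commanded when the call began, along the tool's axes at that moment; what a row does not reach only later rows make up. A row lasts 1/10 s, in which the tool goes at most 50 mm and 8.59 degrees, less where a joint would pass 70% of its speed; a pose out of reach is approached as far as the arm can. A call with a gripper value outside its range is refused whole. The fingers move at their own pace and stop on an object; "newtons" is the grip in N (left out, the last holds). Time passes only in rows, so rows that repeat a pose let the fingers close. It gives the time, the measured TCP pose, the force, the opening and the grip force at its end, in the units of the state.
- sense(): the state, without advancing time (a new reading comes with each control period).
- get_image(name): name is "side" or "top" or "wrist"; returns the picture (400x640x3 uint8, blue, green, red); there is no depth.
- camera_info(name): a dict with "fx", "fy", "cx", "cy" (pixels), "R" (3x3) and "t" (3): a world point X has camera coordinates R X + t. Camera axes: x right, y down, z forward; pixel columns grow to the right and rows downward; lengths in m; the calibration is good to about 2 mm. The wrist camera is an equidistant fisheye: a pixel r from the principal point sees the ray r / f radians off the axis. A picture is of the moment at which its call begins: read the wrist's pose just before it. camera_info takes no time and is no camera call; for the wrist camera it gives the pose at the moment of the call.
- hand_in(): hands the job in; it is judged then, once.
Trained networks look in the newest picture that a camera, given by its name, has taken for a name from the list of things; names that differ only in an ending like _2 or _b are one class to them, and where a whole thing is asked for, a point or a joint stands for the part that bears it (a point fixed in the world has none). Each returns a list of dicts, best first, with "score" (0 to 1); they miss things now and then, are a little off and sometimes report something else, mostly with a low value. They report only what shows in the picture. A call takes as long as a camera call. They do not tell look-alikes from the thing itself.
- recognise(query, camera): "bbox" ([centre column, centre row, width, height] in pixels, round what is visible of it).
The state is a dict: "t": time; "joints": joint angles; "joint_velocities": joint speeds; "tau": joint torques, N m; "tool_pos": TCP position; "orientation": TCP orientation; "force": force on the tool from outside, world axes, zero at the start; "ft_torque": the same for the moment, N m; "gripper_width": finger opening in m; "grip_force": force on a finger pad.
Only numpy, scipy, OpenCV 4.12 (cv2) and the standard library are available. Lean on these libraries where they do the work, as an engineer would, in place of code of your own. Each camera call takes 0.05 s, during which the arm holds its last target. There are 200 camera calls.

## Task

The wide, two-eared sugar pot is standing on the tea caddy's square place. Slide it along the shelf, without lifting or tipping it, until it stands centred in the round ring inlaid in the wood, then let go of it. Do not disturb the slim ceramic jar that looks like it.

Things in the scene. Friction and masses are not known exactly. Their poses are not given: they have to be found in the camera images.
- sugar_pot: Squat white ceramic sugar pot, one piece with its lid, about 0.5 kg. Origin: centre of underside, z up. Foot 92 mm, belly 110 mm across; two small ears at its +y and -y, out to 74 mm, up to 43 mm high. Lid flat at 66 mm height, with an upright cylindrical knob 26 mm across on its axis from 66 to 104 mm height (keep fingertips above 70 mm). Starts on the square, up to 10 mm off centre, any yaw.
- ring_mark: The goal place: a thin white ceramic circle inlaid flush in the shelf, 126 mm across, line 6 mm wide. Origin: its centre at shelf height (0). Lies 13 to 33 cm left or right of the square; on the other side is an empty hexagon of the same kind (136 mm over corners), not the goal. The straight way from square to ring is free.
- square_mark: The place where the sugar pot starts: a thin white ceramic square inlaid flush in the shelf, 120 mm a side. Origin: its centre at shelf height.
- slim_jar: A bystander: slim white ceramic jar without ears, 68 mm across, with a 20 mm wide knob up to 118 mm height. Stands loose beyond the marks on the far side of the shelf. Origin: centre of underside, z up. Leave it where it is.
Things that resemble listed ones, but are neither listed nor needed, are in the scene too. Leave any pink or red look-alike of the sugar_pot alone.

How it is judged (in metres and radians):
At the end, for the whole second after the job is handed in: The sugar pot stands upright (within 5 degrees) and at rest on the shelf, its centre within 15 mm of the ring's centre (horizontal distance between sugar_pot and ring_mark below 0.015 m and height (world z) of sugar_pot below 0.005 m and angle between sugar_pot's own z axis and vertical below 0.09 rad and linear speed of sugar_pot below 0.02 m/s); the robot touches nothing.
It fails at once if the sugar pot is lifted more than 10 mm off the shelf (height (world z) of sugar_pot above 0.01 m).
It fails at once if the sugar pot is tipped by more than 12 degrees (angle between sugar_pot's own z axis and vertical above 0.21 rad).
It fails at once if the slim jar is moved by more than 20 mm (distance of slim_jar from where it was at the start of the episode above 0.02 m).
It also fails if it takes over 35 s, if anything falls off the work surface, if the arm or the gripper's body presses on something with over 40 N, if the wrist force passes 120 N, or if a joint passes its speed limit or range.

## Working session

There is one attempt and no reset: what is moved stays moved. The work goes in short steps, Python scripts to look and compute and a tool call to move; the robot and the scene stay as the last step left them, time stands still between calls to the robot, and variables do not carry over. Pictures are saved under pics/ and viewed, at most 10 in all, crops included, and the job is handed in when it is done.

Besides the shell and the picture viewer there is one more tool, called after ">>>" by a JSON object that holds its "api" and its "payload", one argument or row to a line. arm_command: Moves the arm, as the interface text tells. Its arguments: {"type":"object","properties":{"commands":{"type":"array"},"newtons":{"type":"number"}},"required":["commands"]}

```bash
mkdir -p pics; python3 - <<'E'
from rig import *
import cv2,numpy as np
s=sense();print(s['t'],s['tool_pos'],s['orientation'],s['gripper_width'],hold_point_z)
for c in("top","side"):
    im=get_image(c);cv2.imwrite(f"pics/{c}0.png",im)
    i=camera_info(c);print(c,{k:np.round(v,4).tolist() for k,v in i.items()})
    for q in("sugar_pot","ring_mark","square_mark","slim_jar"):
        print(c,q,[(np.round(d['bbox']).tolist(),round(d['score'],2)) for d in recognise(q,c)[:4]])
E
```

```text
0.0 [ 0.20356193 -0.61678175  0.40328702] [[ 9.49609024e-01  3.13435445e-01 -9.61133428e-04]
 [ 3.13436888e-01 -9.49605831e-01  2.46623446e-03]
 [-1.39692611e-04 -2.64321317e-03 -9.99996497e-01]] 0.08572908912415647 0.1547
top {'fx': 492.1073, 'fy': 492.1073, 'cx': 318.105, 'cy': 197.1388, 'R': [[-0.0278, -0.9989, -0.0374], [-0.9866, 0.0334, -0.1595], [0.1606, 0.0324, -0.9865]], 't': [0.1076, 0.582, 1.1119]}
top sugar_pot [([338.0, 202.0, 42.0, 48.0], 0.88), ([242.0, 158.0, 45.0, 48.0], 0.82), ([353.0, 285.0, 52.0, 54.0], 0.73), ([340.0, 207.0, 59.0, 62.0], 0.6)]
top ring_mark [([431.0, 197.0, 57.0, 50.0], 0.79)]
top square_mark [([338.0, 204.0, 63.0, 62.0], 0.74)]
top slim_jar [([313.0, 126.0, 33.0, 40.0], 0.78)]
side {'fx': 374.5919, 'fy': 374.5919, 'cx': 322.3306, 'cy': 201.3234, 'R': [[-0.9615, -0.2747, 0.0091], [-0.2125, 0.722, -0.6584], [0.1743, -0.635, -0.7526]], 't': [0.5906, 0.1169, 0.7863]}
side sugar_pot [([333.0, 202.0, 65.0, 50.0], 0.95), ([243.0, 282.0, 60.0, 60.0], 0.94), ([423.0, 215.0, 63.0, 50.0], 0.63), ([304.0, 369.0, 91.0, 62.0], 0.55)]
side ring_mark [([378.0, 150.0, 0.0, 6.0], 0.82)]
side square_mark [([335.0, 220.0, 60.0, 36.0], 0.54)]
side slim_jar [([245.0, 197.0, 37.0, 49.0], 0.78)]
```

View pics/top0.png

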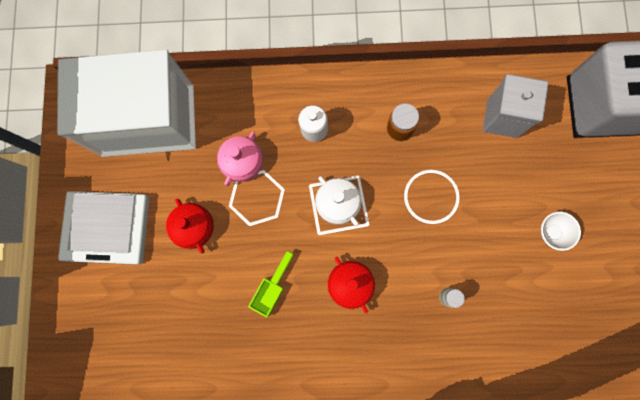

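View pics/side0.png

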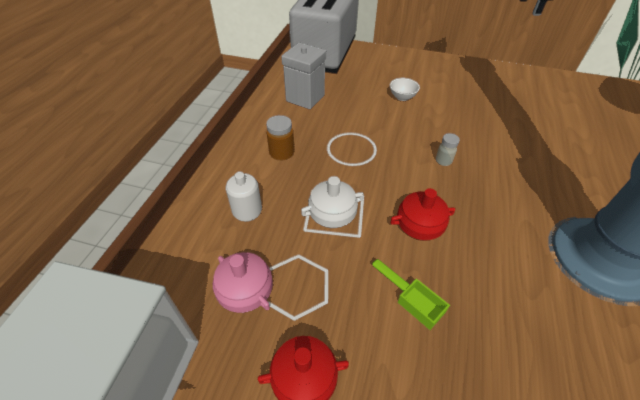

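The two views show these candidates (top-image pixels):
- White eared pot on the square at (338,202). By its description, this is the one I want.
- Pink pot at (240,158).
- Red pots at (190,226) and (352,285).
- Slim white jar without ears at (313,124).

The ring is at (431,197) and the hexagon at (257,198). Next I'll measure and check one close crop.

```bash
cat > h.py <<'E'
from rig import *
import cv2,numpy as np
def ray(c,px):
    i=camera_info(c);R=np.array(i['R']);t=np.array(i['t'])
    u=np.atleast_2d(px).astype(float)
    d=np.c_[(u[:,0]-i['cx'])/i['fx'],(u[:,1]-i['cy'])/i['fy'],np.ones(len(u))]@R
    return -R.T@t,d
def atz(c,px,z):
    o,d=ray(c,px);return (o+d*((z-o[2])/d[:,2])[:,None])[:,:2]
def proj(c,X):
    i=camera_info(c);p=np.array(i['R'])@X+np.array(i['t']);return i['fx']*p[0]/p[2]+i['cx'],i['fy']*p[1]/p[2]+i['cy']
def circ(P):
    a=np.linalg.lstsq(np.c_[2*P,np.ones(len(P))],(P**2).sum(1),rcond=None)[0]
    return a[:2],np.sqrt(a[2]+a[:2]@a[:2])
def white(im):
    h=cv2.cvtColor(im,cv2.COLOR_BGR2HSV);return ((h[...,1]<60)&(h[...,2]>150))
E
python3 - <<'E'
from h import *
for c,box in(("top",(398,165,466,228)),("side",(322,128,382,170))):
    im=cv2.imread(f"pics/{c}0.png");x0,y0,x1,y1=box
    m=white(im)[y0:y1,x0:x1];v,u=np.nonzero(m)
    P=atz(c,np.c_[u+x0,v+y0],0);C,r=circ(P);e=np.abs(np.linalg.norm(P-C,axis=1)-r)
    P=P[e<.008];print(c,"ring",circ(P),len(P),len(e))
t=cv2.imread("pics/top0.png")[165:240,300:380];s=cv2.imread("pics/side0.png")[165:240,295:375]
o=[cv2.resize(a,None,fx=5,fy=5,interpolation=cv2.INTER_CUBIC) for a in(t,s)]
cv2.imwrite("pics/crop.png",np.hstack(o))
# square corners
for p in((360,177),(368,227),(318,234),(310,184)):print("sq",atz("top",p,0))
E
```

```text
top ring (array([ 0.5860414 , -0.18462972]), np.float64(0.06305014276297073)) 489 489
side ring (array([ 0.58661094, -0.18735491]), np.float64(0.06313913301423364)) 312 312
sq [[ 0.63978985 -0.01357589]]
sq [[ 0.51552904 -0.02780804]]
sq [[0.50230292 0.09398097]]
sq [[0.62653057 0.11032116]]
```

View pics/crop.png

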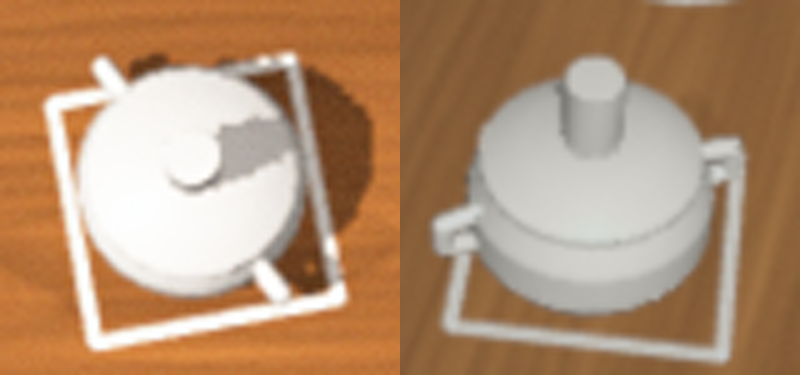

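The crop confirms it: a white pot with two ears, with its knob top at about (339,196) in the top view and (334,181) in the side view. Next I'll triangulate the knob and work out the shifts.

```bash
python3 - <<'E'
from h import *
a=atz("top",(339.2,196.2),.104)[0];b=atz("side",(334,180.6),.104)[0];print(a,b)
p=(a+b)/2
s=sense();R=np.array(s['orientation']);T=s['tool_pos']
ring=np.array([.5863,-.186])
print("above",R.T@(np.r_[p,.30]-T),"slide",R.T@np.r_[ring-p,0])
print(atz("top",(313,126),.06),s['t'])
E
```

```text
[0.57657844 0.04042976] [0.5776154  0.04304479]
above [ 0.56109619 -0.50872535  0.10467784] slide [-6.26471954e-02  2.19144450e-01 -2.03771537e-05]
[[0.75594166 0.09665345]] 0.5
```

>>> {"api": "arm_command", "payload": {
  "commands": [0,0.28,-0.254,0,0,0,0,0,0.28,-0.254,0,0,0,0,0,0.28,-0.254,0,0,0,0,0,0.28,-0.254,0,0,0,0,0,0.28,-0.254,0,0,0,0,0,0.28,-0.254,0,0,0,0,0,0.28,-0.254,0,0,0,0,0,0.28,-0.254,0,0,0,0],
  "newtons": 20
}}

```text
t: 1.3
tool_pos: [0.3922, -0.2838, 0.4052]
orientation: [[0.948, 0.319, 0.002], [0.319, -0.948, 0.001], [0.002, -0.0, -1.0]]
force: [-0.2, -0.3, 0.4]
gripper_width: 0.0854
grip_force: 0.0
```

>>> {"api": "arm_command", "payload": {
  "commands": [0,0.281,-0.255,0.08,0,0,0,0,0.281,-0.255,0.08,0,0,0,0,0.281,-0.255,0.08,0,0,0,0,0.281,-0.255,0.08,0,0,0,0,0.281,-0.255,0.08,0,0,0,0,0.281,-0.255,0.08,0,0,0,0,0.281,-0.255,0.08,0,0,0,0,0.281,-0.255,0.08,0,0,0]
}}

```text
t: 2.1
tool_pos: [0.5779, 0.0454, 0.3245]
orientation: [[0.949, 0.316, 0.001], [0.316, -0.949, 0.002], [0.001, -0.001, -1.0]]
force: [1.6, 0.2, -0.4]
gripper_width: 0.0857
grip_force: 0.0
```

```bash
python3 - <<'E'
from h import *
s=sense();print(s['t'],s['tool_pos'],s['orientation'],s['joints'],s['force'])
im=get_image("side");cv2.imwrite("pics/side1.png",cv2.resize(im[60:300,200:520],None,fx=2,fy=2))
w=get_image("wrist");cv2.imwrite("pics/w1.png",w)
R=np.array(s['orientation']);print(R.T@(np.array([.577,.0417,.25])-s['tool_pos']))
E
```

```text
2.1 [0.57785606 0.04536277 0.32448807] [[ 9.48807720e-01  3.15852885e-01  9.29877345e-04]
 [ 3.15851256e-01 -9.48807430e-01  1.56388789e-03]
 [ 1.37623304e-03 -1.19012598e-03 -9.99998345e-01]] [ 13.08782983  21.52004204 -25.86949933 104.48694642  10.98551362
  56.39797159 -88.90108315] [ 1.58333437  0.16101452 -0.42822866]
[-0.00207164  0.00329352  0.07448142]
```

View pics/w1.png

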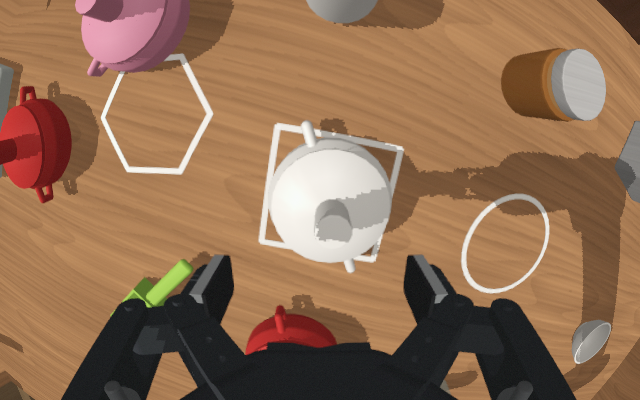

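The wrist view shows the pot at (331,205) with its knob top at (334,229), and the ring at (506,243). I'll cross-check both positions with the fisheye model.

```bash
cat >> h.py <<'E'
def watz(px,z):
    i=camera_info("wrist");R=np.array(i['R']);t=np.array(i['t']);f=i['fx']
    u=np.atleast_2d(px).astype(float)-[i['cx'],i['cy']];r=np.linalg.norm(u,axis=1)+1e-9
    d=np.c_[u/r[:,None]*np.sin(r/f)[:,None],np.cos(r/f)]@R;o=-R.T@t
    return (o+d*((z-o[2])/d[:,2])[:,None])[:,:2]
E
python3 - <<'E'
from h import *
w=cv2.imread("pics/w1.png");k=watz((334,229),.104)[0]
m=white(w)[190:297,458:553];v,u=np.nonzero(m);P=watz(np.c_[u+458,v+190],0);C,r=circ(P)
P=P[abs(np.linalg.norm(P-C,axis=1)-r)<.01];print(k,circ(P),len(m.nonzero()[0]),len(P))
s=sense();R=np.array(s['orientation']);print(R.T@(np.r_[k,.25]-s['tool_pos']),s['t'],s['tool_pos'])
E
```

```text
[0.58114553 0.03960559] (array([ 0.58553303, -0.1890785 ]), np.float64(0.06307007053167356)) 1299 1299
[-0.00029398  0.0106457   0.07417838] 2.2 [0.57792691 0.04935945 0.32423175]
```

```bash
python3 - <<'E'
from h import *
s=sense();w=get_image("wrist");cv2.imwrite("pics/w2.png",w);s2=sense();print(s['tool_pos'],s2['tool_pos'])
m=white(w)[180:300,450:560].astype(np.uint8);v,u=np.nonzero(m);P=watz(np.c_[u+450,v+180],0);C,r=circ(P)
P=P[abs(np.linalg.norm(P-C,axis=1)-r)<.01];print(circ(P),m.sum(),len(P))
cv2.imwrite("pics/w2c.png",cv2.resize(w[130:290,240:420],None,fx=4,fy=4)[:600])
t=get_image("top");cv2.imwrite("pics/t2.png",t)
E
```

```text
[0.57792691 0.04935945 0.32423175] [0.57736455 0.04593898 0.32431134]
(array([ 0.58544736, -0.19066564]), np.float64(0.06310852463598107)) 1321 1321
```

View pics/w2c.png

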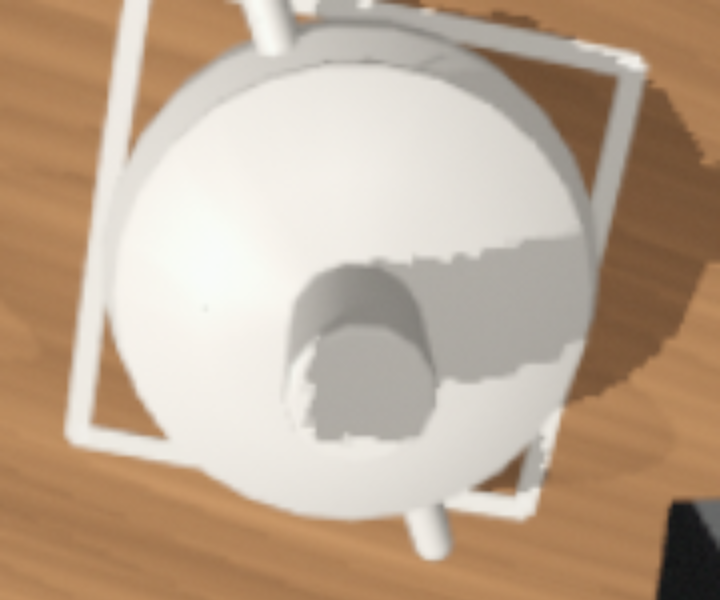

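The knob top is now centred at about (330,225.5) in the wrist picture.

```bash
python3 - <<'E'
from h import *
s=sense();R=np.array(s['orientation']);k=watz((330.3,225.5),.104)[0]
print(s['t'],s['tool_pos'],s['joint_velocities'],k)
c=np.array([.577,.0417])
for p in(k,c):print(R.T@(np.r_[p,.25]-s['tool_pos']))
i=camera_info("wrist");print(R.T@(-np.array(i['R']).T@i['t']-s['tool_pos']))
E
```

```text
2.3 [0.57704961 0.04321302 0.32440784] [ 2.15218728 -1.36987812  2.4484386   0.98583145  0.45303163  0.23992424
  0.03487602] [0.58136771 0.03535676]
[0.00165596 0.00885288 0.07440281]
[-0.00048277  0.00145428  0.07440746]
[0.07789312 0.00104778 0.0319255 ]
```

The arm is still swinging by a few millimetres. I'll let it settle and then measure again.

>>> {"api": "arm_command", "payload": {
  "commands": [0,0,0,0.01,0,0,0,0,0,0,0.02,0,0,0,0,0,0,0.02,0,0,0,0,0,0,0.02,0,0,0,0,0,0,0.02,0,0,0,0,0,0,0.02,0,0,0,0,0,0,0.02,0,0,0,0,0,0,0.02,0,0,0]
}}

```text
t: 3.1
tool_pos: [0.577, 0.0421, 0.305]
orientation: [[0.95, 0.314, 0.001], [0.314, -0.95, 0.0], [0.001, 0.0, -1.0]]
force: [0.7, 0.1, -0.2]
gripper_width: 0.0853
grip_force: 0.0
```

```bash
python3 - <<'E'
from h import *
s=sense();w=get_image("wrist");s2=sense();print(s['tool_pos'],s2['tool_pos'])
m=white(w)[180:330,450:580].astype(np.uint8);v,u=np.nonzero(m);P=watz(np.c_[u+450,v+180],0);C,r=circ(P)
P=P[abs(np.linalg.norm(P-C,axis=1)-r)<.01];print(circ(P),m.sum(),len(P))
cv2.imwrite("pics/w3c.png",cv2.resize(w[130:290,240:420],None,fx=4,fy=4))
cv2.imwrite("pics/w3c.png",cv2.resize(w[130:280,240:420],None,fx=4,fy=4))
E
```

```text
[0.57702409 0.04205082 0.30500242] [0.57699032 0.04205634 0.30492739]
(array([ 0.58754607, -0.18490227]), np.float64(0.06283228408336482)) 1408 1408
```

View pics/w3c.png

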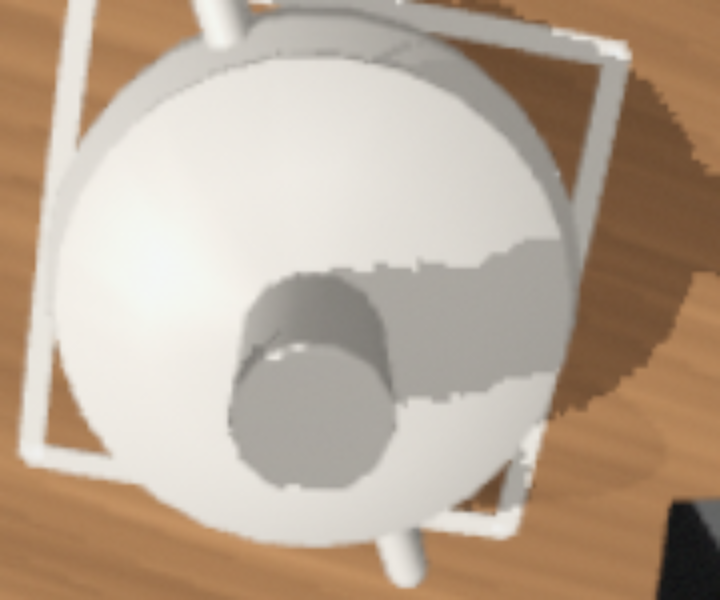

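The knob top is at about (318,234), and with the arm settled the ring agrees with the fixed cameras.

```bash
python3 - <<'E'
from h import *
s=sense();R=np.array(s['orientation']);k=watz((318.2,234.2),.104)[0]
print(s['t'],s['tool_pos'],k,R.T@(np.r_[k,.25]-s['tool_pos']))
E
```

```text
3.15 [0.57699032 0.04205634 0.30492739] [0.58122306 0.0423606 ] [0.00408981 0.00103129 0.05492938]
```

>>> {"api": "arm_command", "payload": {
  "commands": [0,0.002,0,0.02,0,0,0,0,0.002,0,0.035,0,0,0,0,0.002,0,0.045,0,0,0,0,0.002,0,0.053,0,0,0,0,0.002,0,0.053,0,0,0,0,0.002,0,0.053,0,0,0,0.3,0.002,0,0.053,0,0,0,0.5,0.002,0,0.053,0,0,0]
}}

```text
t: 3.95
tool_pos: [0.5792, 0.0427, 0.2525]
orientation: [[0.95, 0.314, 0.002], [0.314, -0.95, 0.0], [0.002, 0.0, -1.0]]
force: [-0.0, -0.2, 0.9]
gripper_width: 0.059
grip_force: 0.0
```

>>> {"api": "arm_command", "payload": {
  "commands": [0.55,0,0,0,0,0,0,0.6,0,0,0,0,0,0,0.65,0,0,0,0,0,0,0.7,0,0,0,0,0,0,0.75,0,0,0,0,0,0,0.75,0,0,0,0,0,0,0.75,0,0,0,0,0,0],
  "newtons": 20
}}

```text
t: 4.65
tool_pos: [0.5788, 0.0429, 0.2519]
orientation: [[0.95, 0.314, -0.0], [0.314, -0.95, 0.0], [0.0, -0.0, -1.0]]
force: [-0.7, 1.9, 2.3]
gripper_width: 0.0254
grip_force: 19.8
```

>>> {"api": "arm_command", "payload": {
  "commands": [0.75,-0.0009,0.003,0,0,0,0,0.75,-0.0024,0.008,0,0,0,0,0.75,-0.0047,0.016,0,0,0,0,0.75,-0.0077,0.026,0,0,0,0,0.75,-0.0106,0.036,0,0,0,0,0.75,-0.0135,0.046,0,0,0,0,0.75,-0.0165,0.056,0,0,0,0,0.75,-0.0194,0.066,0,0,0]
}}

```text
validation failed for argument at $.co...
```

```bash
python3 - <<'E'
from h import *
s=sense();print(s['t'],s['tool_pos'],s['force'],s['ft_torque'],s['gripper_width'],s['grip_force'])
im=get_image("side");cv2.imwrite("pics/side4.png",cv2.resize(im[90:290,230:450],None,fx=3,fy=3))
E
```

```text
4.65 [0.57876952 0.04293439 0.25187811] [-0.74072747  1.9374656   2.32096503] [0.15614071 0.23422819 0.0039766 ] 0.025381511957834526 19.822267591953278
```

View pics/side4.png

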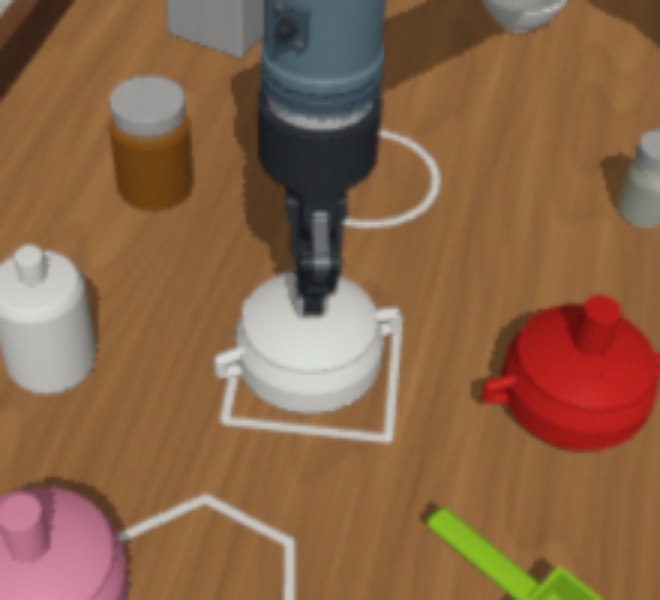

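The move was refused because I gave finer numbers than it accepts. Nothing moved: the pot still stands on the square with its knob gripped at (315,290) in the crop. I'll resend with rounder numbers.

>>> {"api": "arm_command", "payload": {
  "commands": [0.75,-0.001,0.003,0,0,0,0,0.75,-0.002,0.008,0,0,0,0,0.75,-0.005,0.016,0,0,0,0,0.75,-0.008,0.026,0,0,0,0,0.75,-0.011,0.036,0,0,0,0,0.75,-0.014,0.046,0,0,0,0,0.75,-0.017,0.056,0,0,0,0,0.75,-0.019,0.066,0,0,0]
}}

```text
validation failed for argument at $.co...
```

>>> {"api": "arm_command", "payload": {
  "commands": [0.75,-0.001,0.004,0,0,0,0,0.75,-0.003,0.01,0,0,0,0,0.75,-0.006,0.02,0,0,0,0],
  "newtons": 20
}}

```text
t: 5.0
tool_pos: [0.5797, 0.0232, 0.252]
orientation: [[0.949, 0.316, 0.002], [0.316, -0.949, 0.002], [0.002, -0.002, -1.0]]
force: [-0.9, 4.0, 1.8]
gripper_width: 0.0254
grip_force: 19.9
```

That went through, and the slide is gentle at 4 N. I'll continue.

>>> {"api": "arm_command", "payload": {
  "commands": [0.75,-0.003,0.01,0,0,0,0,0.75,-0.006,0.02,0,0,0,0,0.75,-0.009,0.03,0,0,0,0,0.75,-0.012,0.04,0,0,0,0,0.75,-0.015,0.05,0,0,0,0,0.75,-0.018,0.06,0,0,0,0,0.75,-0.021,0.07,0,0,0,0,0.75,-0.024,0.08,0,0,0,0],
  "newtons": 20
}}

```text
t: 5.8
tool_pos: [0.5818, -0.0623, 0.2519]
orientation: [[0.95, 0.314, 0.0], [0.314, -0.95, 0.0], [0.0, -0.0, -1.0]]
force: [-0.3, 5.0, 4.0]
gripper_width: 0.025
grip_force: 20.1
```

>>> {"api": "arm_command", "payload": {
  "commands": [0.75,-0.003,0.01,0,0,0,0,0.75,-0.006,0.02,0,0,0,0,0.75,-0.009,0.03,0,0,0,0,0.75,-0.012,0.04,0,0,0,0,0.75,-0.015,0.05,0,0,0,0,0.75,-0.018,0.06,0,0,0,0,0.75,-0.021,0.07,0,0,0,0,0.75,-0.024,0.08,0,0,0,0],
  "newtons": 20
}}

```text
t: 6.6
tool_pos: [0.5839, -0.1454, 0.252]
orientation: [[0.949, 0.314, -0.0], [0.314, -0.949, 0.001], [-0.0, -0.001, -1.0]]
force: [0.4, 4.9, 4.4]
gripper_width: 0.0254
grip_force: 20.2
```

>>> {"api": "arm_command", "payload": {
  "commands": [0.75,-0.003,0.01,0,0,0,0,0.75,-0.006,0.02,0,0,0,0,0.75,-0.009,0.029,0,0,0,0,0.75,-0.011,0.036,0,0,0,0,0.75,-0.011,0.039,0,0,0,0,0.75,-0.011,0.039,0,0,0,0,0.75,-0.011,0.039,0,0,0,0,0.75,-0.011,0.039,0,0,0,0],
  "newtons": 20
}}

```text
t: 7.4
tool_pos: [0.5851, -0.1866, 0.2519]
orientation: [[0.95, 0.313, -0.002], [0.313, -0.95, -0.001], [-0.002, -0.0, -1.0]]
force: [-0.4, 4.5, 6.2]
gripper_width: 0.0254
grip_force: 20.3
```

```bash
python3 - <<'E'
from h import *
s=sense();print(s['t'],s['tool_pos'],s['force'],s['gripper_width'])
a=get_image("side")[90:250,270:490];w=get_image("wrist");cv2.imwrite("pics/w5full.png",w)
a=cv2.resize(a,(440,320));b=cv2.resize(w[100:400,180:460],(343,368))
cv2.imwrite("pics/v5.png",np.hstack([cv2.copyMakeBorder(a,0,48,0,0,0),b]))
for q in("ring_mark","sugar_pot"):print(q,[(np.round(d['bbox']).tolist(),round(d['score'],2)) for d in recognise(q,"side")[:3]])
E
```

```text
7.4 [ 0.58511662 -0.18655557  0.25188067] [-0.37251144  4.54802719  6.20028874] 0.02539889011042092
ring_mark [([355.0, 153.0, 50.0, 15.0], 0.71)]
sugar_pot [([354.0, 141.0, 55.0, 36.0], 0.92), ([422.0, 215.0, 67.0, 58.0], 0.91), ([243.0, 283.0, 60.0, 59.0], 0.89)]
```

View pics/v5.png

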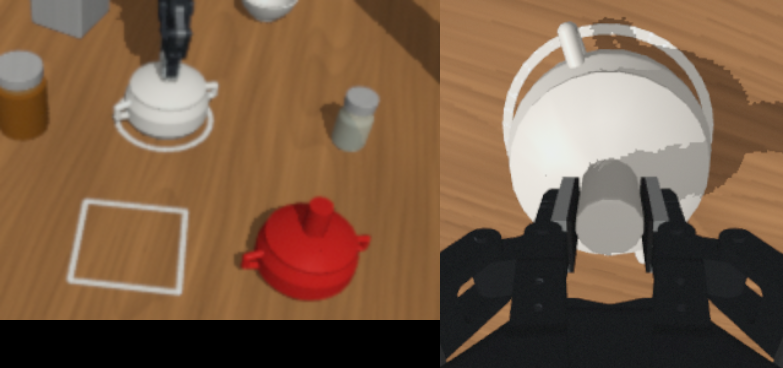

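The pot sits in the ring with the knob still between the pads. I'll release it, rise straight up and check the centring.

>>> {"api": "arm_command", "payload": {
  "commands": [0.6,0,0,0,0,0,0,0.3,0,0,0,0,0,0,0,0,0,0,0,0,0,0,0,0,0,0,0,0,0,0,0,-0.02,0,0,0,0,0,0,-0.05,0,0,0,0,0,0,-0.09,0,0,0,0,0,0,-0.12,0,0,0],
  "newtons": 20
}}

```text
t: 8.4
tool_pos: [0.5859, -0.1862, 0.3737]
orientation: [[0.95, 0.313, 0.001], [0.313, -0.95, -0.001], [0.001, 0.001, -1.0]]
force: [0.1, -0.2, 0.7]
gripper_width: 0.0856
grip_force: 0.0
```

>>> {"api": "arm_command", "payload": {
  "commands": [0,-0.06,0.04,-0.05,0,0,0,0,-0.1,0.08,-0.05,0,0,0,0,-0.14,0.12,-0.05,0,0,0,0,-0.18,0.16,-0.05,0,0,0,0,-0.18,0.16,-0.05,0,0,0,0,-0.18,0.16,-0.05,0,0,0,0,-0.18,0.16,-0.05,0,0,0,0,-0.18,0.16,-0.05,0,0,0],
  "newtons": 20
}}

```text
t: 9.2
tool_pos: [0.4656, -0.3929, 0.4214]
orientation: [[0.949, 0.315, 0.0], [0.315, -0.949, 0.001], [0.001, -0.001, -1.0]]
force: [0.9, 1.8, -0.9]
gripper_width: 0.0854
grip_force: 0.0
```

```bash
python3 - <<'E'
from h import *
s=sense();print(s['t'],s['tool_pos'],s['force'],s['gripper_width'])
t=get_image("top");a=get_image("side")
cv2.imwrite("pics/v6.png",np.hstack([cv2.resize(t[155:235,390:470],(400,400),interpolation=2),cv2.resize(a[110:180,315:395],(400,350),interpolation=2)[:].copy().repeat(1,0) if 0 else cv2.resize(a[105:185,315:395],(400,400),interpolation=2)]))
for c in("top","side"):
  for q in("slim_jar",):print(c,q,[(np.round(d['bbox']).tolist(),round(d['score'],2)) for d in recognise(q,c)[:2]])
  print("predicted knob px if centred",proj(c,[.5863,-.186,.104]))
E
```

```text
9.2 [ 0.46564449 -0.39291422  0.42137828] [ 0.8607612   1.78677857 -0.94704699] 0.08541782368011866
top slim_jar [([315.0, 125.0, 32.0, 38.0], 0.95), ([434.0, 194.0, 44.0, 50.0], 0.22)]
predicted knob px if centred (np.float64(440.61945785094446), np.float64(188.5022328163505))
side slim_jar [([245.0, 198.0, 38.0, 49.0], 0.92)]
predicted knob px if centred (np.float64(354.17176448912744), np.float64(116.40571952383672))
```

View pics/v6.png

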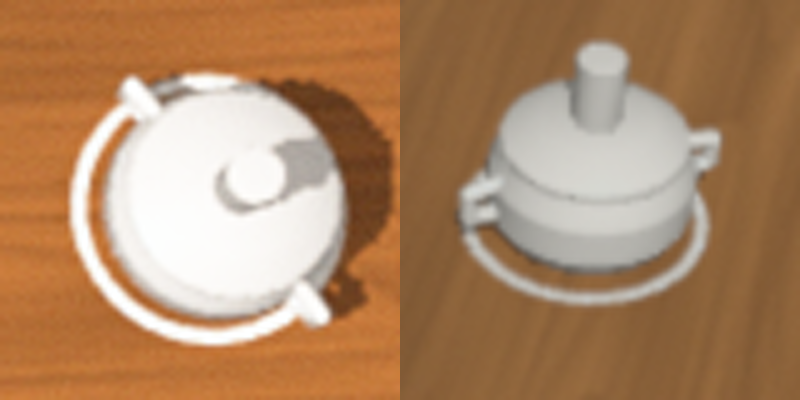

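The knob is at (441.6,190) in the top view and (355.6,116.6) in the side view. Both are within 2 px, or about 4 mm, of where a centred pot would put them. The pot is upright, the slim jar hasn't moved and the gripper is clear.

```bash
python3 -c "from rig import *;print(hand_in())"
```

```text
the job is handed in; nothing more can be done
None
```

I slid the sugar pot along the shelf into the ring, about 4 mm off centre by the cameras, then released it with the slim jar not visibly moved and handed the job in at about 9 s (no verdict shown).

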